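# Screw down the loose wing nut of a cafe menu stand

### The arm

A 6-joint arm with a two-finger parallel gripper is mounted at the origin on the work surface. World frame = base frame: x ahead of the robot, y to its left, z up, the work surface at z = 0. Lengths are in m, angles in degrees, forces in N, time in s.
With the tool pointing down it reaches from about 0.375 to 0.975 m from the base axis. Payload 3.8 kg.
Tool frame: the origin (TCP) lies on the centre line of the jaws, within the pads' length; the fingertips stand 19 mm ahead of it and the grasp point (between the pads) is the TCP; z points along the fingers, x is the direction in which the jaws open and shut, and the axes are right-handed (so a half turn about z gives the same grasp; the last joint's range is limited). The gripper opens to 88 mm and grips with 3 to 60 N. Pads are 18 mm wide; open, the fingers measure 123 mm over their backs; the gripper's body (75 mm by 187 mm) begins 45 mm behind the grasp point.
Start: joints at [-2.114, 15.12, 91.902, -0, 72.978, -2.114], TCP at [0.675, -0, 0.258] pointing down, gripper open.
Joint ranges: [-150.88, 150.88], [-54.13, 125.18], [17.81, 147.31], [-75.09, 255.09], [0, 152.58], [-146.25, 146.25]. Speed limits (degrees/s): [147.25, 147.25, 180, 180, 180, 180].

### API

Orientations are given as a 3x3 rotation matrix whose columns are the frame's x, y, z axes.
In Python, from bench import * gives the robot as it stands.
- The arm moves only by the tool jog_arm, never from a script. Its argument "targets" is a list of rows, each an object of numbers: "dx", "dy", "dz": the shift along the tool's x, y, z in mm; "yaw": the turn about the tool's z in rad. A call has exactly 5 rows; each row is the pose to reach, as a shift and turn from the pose commanded when the call began, along the tool's axes at that moment; what a row does not reach only later rows make up. A row lasts 1/12 s, in which the tool goes at most 41.7 mm and 7.16 degrees, less where a joint would pass 70% of its speed; a pose out of reach is approached as far as the arm can. A call with a gripper value outside its range is refused whole. "grip" is the gripper's target within -1 to 1 (shut at 1, half-way at 0, fully open at -1), set as the call begins (left out, the last holds). The fingers move at their own pace and stop on an object; "newtons" is the grip in N (left out, the last holds). Time passes only in rows, so rows that repeat a pose let the fingers close, or fill a call up. It gives the time, the measured TCP pose, the force and the opening at its end, in the units of the state.
- read_state(): the state, without advancing time (a new reading comes with each control period).
- capture(name): name is "scene" or "side" or "wrist"; returns (picture, depth): 384x512x3 uint8, red, green, blue; 384x512 float32, m along the optical axis (not along the pixel's ray), 0 where there is no reading.
- calibration(name): a dict with "fovy" (degrees; the focal length in pixels is half the picture's height over the tangent of half this angle, whatever the lens; pixels are square), "cx", "cy" (the principal point, pixels), "D" ([k1, k2, p1, p2, k3] as OpenCV has them; the pictures are not rectified), "world_from_camera" (4x4, takes a point from camera to world coordinates); the wrist camera has in their place "hand_eye" (4x4, takes a point from camera to tool coordinates, whose origin is the TCP and whose axes are the tool frame's). Camera axes: x right, y down, z forward; pixel columns grow to the right and rows downward; lengths in m; the calibration is good to about 2 mm. A picture is of the moment at which its call begins: read the wrist's pose just before it. calibration takes no time and is no camera call.
- hand_in(): hands the job in, once; it reports no verdict.
The state is a dict: "time_s": time; "q": joint angles; "joint_vel": joint speeds; "tau": joint torques, N m; "position": TCP position; "eef_rot": TCP orientation; "wrist_force": force on the tool from outside, world axes, zero at the start; "torque": the same for the moment, N m; "opening": finger opening in m.
Only numpy, scipy, OpenCV 4.12 (cv2) and the standard library are available. Lean on these libraries where they do the work, as an engineer would, in place of code of your own. Each camera call takes 0.05 s, during which the arm holds its last target.

### The job

Two menu stands are fixed to the cafe counter, each with a wing nut on an upright stud; on one of them the nut has worked loose and stands high above its rubber washer. Push its wings round clockwise with a fingertip, gently, stroke after stroke, without pinching it, until it is screwed down snug on the washer. Do not unscrew the other nut, and leave the jar, the mug and the plant where they stand.

Things in the scene. Friction and masses are not known exactly. Their poses are not given: they have to be found in the camera images.
- loose_stand: The menu stand whose nut is loose, fixed. Wooden base 130 x 120 x 18 mm, x from -75 to 55; steel clamp foot, top at z 22; rubber washer, radius 14, top at z 25; upright brass stud, radius 5, top at z 57. Origin on the stud's axis at counter level; z up, x from the panel (robot's side) to the nut. Left or right varies.
- loose_nut_wings (a point): Steel wing nut: hub radius 11, 14 mm high; two opposite wings 6 mm thick, 8 to 38 mm from the axis, 4 to 24 mm above the hub's underside. This point: on the stud's axis, 14 mm above the hub's underside, at mid-height of the wings; z up, y along the wings. It turns with the nut and sinks as the nut is screwed down, 8 mm a turn.
- loose_nut (a joint): Angle of the loose wing nut, rad, 0 to 10, growing clockwise from above (down). Hub is 12.7 mm above the washer at 0 (wings along the stand's y), sinks 1.27 mm a rad, stops on it at 10. Starts between 0.3 and 3.7; snug is above 9.5. Drag about 0.06 Nm; it stays where it is left.
- loose_panel_top (a point): Middle of the top edge of loose_stand's upright menu panel, 168 mm above the counter and 60 mm from the stud's axis. The panel, black in a wooden frame, is 126 mm wide (along the stand's y) and 12 mm thick, and keeps a gripper from going all the way round the stud.
- tight_stand: The menu stand whose nut is already tight, built just like loose_stand, panel included; origin and axes alike.
- tight_nut_wings (a point): The same point of the tight nut, which is alike.
- tight_nut (a joint): Angle of the tight wing nut, rad, 0 to 10, growing clockwise from above (down). Hub is 12.7 mm above the washer at 0 (wings along the stand's y), sinks 1.27 mm a rad, stops on it at 10. Starts above 9.75, must stay above 9.5.
- sugar_jar: Loose glass jar with steel lid, radius 28 mm, 85 mm high, between the stands; origin at the centre of its underside.
- mug: Loose white mug, radius 38 mm, 85 mm high, handle to its +y, on the far side; origin at the centre of its underside.
- plant: Loose small plant in a white pot, pot radius 40 mm and 70 mm high, leaves to about 125 mm high and 70 mm from its axis; origin at the centre of its underside.
Not all that is in view belongs to the job. Of the things that look like the plant, the middle-sized one is meant.

How it is judged (in metres and radians):
At the end, for the whole second after the job is handed in: The loose nut is screwed down to more than 9.5 rad (within 0.5 rad of its stop, its underside within 0.7 mm of full down) and still, the other nut is still above 9.5 rad, and the jar, mug and plant stand upright within 30 mm of where they were (value of joint each of loose_nut, tight_nut above 9.5 rad and velocity of joint loose_nut between -0.1 and 0.1 rad/s and distance of each of sugar_jar, mug, plant from where it was at the start of the episode below 0.03 m and angle between each of sugar_jar, mug, plant's own z axis and vertical below 0.2 rad); the robot touches nothing.
It fails at once if the loose nut is pinched or forced (more than 35 N from the fingers) (contact force between the fingers and loose_nut above 35 N).
It fails at once if the tight nut is unscrewed (below 9.5 rad) (value of joint tight_nut below 9.5 rad).
It fails at once if the sugar jar is lifted, pushed more than 30 mm or tipped (distance of sugar_jar from where it was at the start of the episode above 0.03 m or angle between sugar_jar's own z axis and vertical above 0.3 rad).
It fails at once if the mug is lifted, pushed more than 30 mm or tipped (distance of mug from where it was at the start of the episode above 0.03 m or angle between mug's own z axis and vertical above 0.3 rad).
It fails at once if the plant is lifted, pushed more than 30 mm or tipped (distance of plant from where it was at the start of the episode above 0.03 m or angle between plant's own z axis and vertical above 0.3 rad).
It also fails if it takes over 58 s, if anything falls off the work surface, if the arm or the gripper's body presses on something with over 40 N, if the wrist force passes 120 N, or if a joint passes its speed limit or range.

## Working session

There is one attempt and no reset: what is moved stays moved. The work goes in short steps, Python scripts to look and compute and a tool call to move; the robot and the scene stay as the last step left them, time stands still between calls to the robot, and variables do not carry over. Pictures are saved under pics/ and viewed, and the job is handed in when it is done.

Besides the shell and the picture viewer there is one more tool, called as name(argument=value, ...) on one line, values as JSON. jog_arm: Moves the arm, as the interface text tells. Its arguments: {"type":"object","properties":{"targets":{"type":"array","items":{"type":"object","properties":{"dx":{"type":"number"},"dy":{"type":"number"},"dz":{"type":"number"},"yaw":{"type":"number"}}}},"grip":{"type":"number"},"newtons":{"type":"number"}},"required":["targets"]}

```bash
ls; mkdir -p pics; cat > h.py <<'E'
from bench import *
import numpy as np, cv2
def K(name):
    c=calibration(name); f=192/np.tan(np.radians(c["fovy"]/2))
    return np.array([[f,0,c["cx"]],[0,f,c["cy"]],[0,0,1.]]), np.array(c["D"],float), c
def pose(name,st=None):
    c=calibration(name)
    if "world_from_camera" in c: return np.array(c["world_from_camera"])
    T=np.eye(4);T[:3,:3]=np.array(st["eef_rot"]);T[:3,3]=st["position"]
    return T@np.array(c["hand_eye"])
def rays(name,px,st=None):
    k,D,c=K(name); p=cv2.undistortPoints(np.array(px,float).reshape(-1,1,2),k,D).reshape(-1,2)
    T=pose(name,st); d=np.c_[p,np.ones(len(p))]@T[:3,:3].T
    return T[:3,3],d
def onz(name,px,z,st=None):
    o,d=rays(name,px,st); t=(z-o[2])/d[:,2]; return o+d*t[:,None]
def withdepth(name,px,depth,st=None):
    o,d=rays(name,px,st); z=np.array([depth[int(round(v)),int(round(u))] for u,v in px]); return o+d*z[:,None]
def proj(name,P,st=None):
    k,D,c=K(name);T=np.linalg.inv(pose(name,st));P=np.array(P,float).reshape(-1,3)
    return cv2.projectPoints(P,cv2.Rodrigues(T[:3,:3])[0],T[:3,3],k,D)[0].reshape(-1,2)
def cloud(name,depth,st=None):
    v,u=np.mgrid[0:384,0:512]; o,d=rays(name,np.c_[u.ravel(),v.ravel()],st)
    return (o+d*depth.ravel()[:,None]).reshape(384,512,3)
E
python3 - <<'E'
from h import *
st=read_state(); print(st)
for n in ["scene","side","wrist"]:
    p,d=capture(n); cv2.imwrite(f"pics/{n}0.png",cv2.cvtColor(p,cv2.COLOR_RGB2BGR)); np.save(f"{n}0.npy",d)
    print(n,calibration(n), (d>0).mean())
E
```

```text
pics
{'time_s': 0.0, 'q': array([-2.11379281e+00,  1.51684462e+01,  9.19801541e+01,  7.02849764e-04,
        7.29769130e+01, -2.11517986e+00]), 'joint_vel': array([-0.09675942,  0.09119449, -0.03938053, -0.0005511 ,  0.0411323 ,
        0.00681858]), 'tau': array([-9.59501231e-04, -5.02113855e+01, -3.56871557e+01,  7.25938403e-02,
        2.92220683e-02, -1.93505334e-04]), 'position': array([6.74340758e-01, 3.12190346e-05, 2.56406698e-01]), 'eef_rot': array([[ 9.99997605e-01,  2.05031300e-05, -2.18869492e-03],
       [ 2.07056797e-05, -9.99999996e-01,  9.25209690e-05],
       [-2.18869301e-03, -9.25660658e-05, -9.99997601e-01]]), 'wrist_force': array([ 0.09055298, -0.99359683, -0.16711858]), 'torque': array([-0.01642165, -0.00327031,  0.0710969 ]), 'opening': 0.0884869638513286}
scene {'fovy': 47.88660950524185, 'cx': 255.3798126089525, 'cy': 196.51738260387924, 'D': array([-0.08639781,  0.        ,  0.        ,  0.        ,  0.        ]), 'world_from_camera': array([[-0.01626447,  0.76587413, -0.64278479,  1.4843363 ],
       [ 0.99984245,  0.01702861, -0.00500966,  0.13206431],
   
[... 409 characters left out ...]
  0.83299077, -1.06773025],
       [ 0.0199191 , -0.83843347, -0.54463983,  0.91740968],
       [ 0.        ,  0.        ,  0.        ,  1.        ]])} 0.9961649576822916
wrist {'fovy': 65.63538574316472, 'cx': 256.22930404775, 'cy': 190.27606290887093, 'D': array([0.00641761, 0.        , 0.        , 0.        , 0.        ]), 'hand_eye': array([[ 9.99999873e-01,  1.68030104e-04,  4.75466860e-04,
         3.15862298e-04],
       [-2.90932702e-04,  9.62356107e-01,  2.71791535e-01,
        -6.94970707e-02],
       [-4.11899276e-04, -2.71791639e-01,  9.62356034e-01,
        -1.27055464e-01],
       [ 0.00000000e+00,  0.00000000e+00,  0.00000000e+00,
         1.00000000e+00]])} 0.9960734049479166
```

View pics/scene0.png

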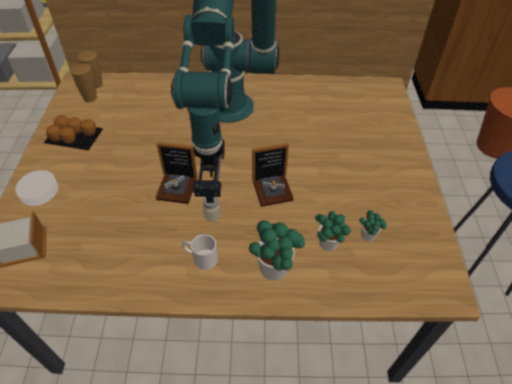

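View pics/side0.png

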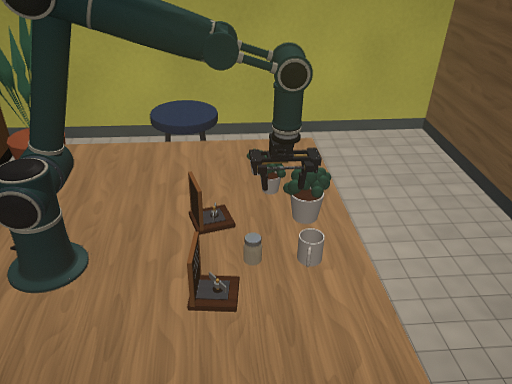

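View pics/wrist0.png

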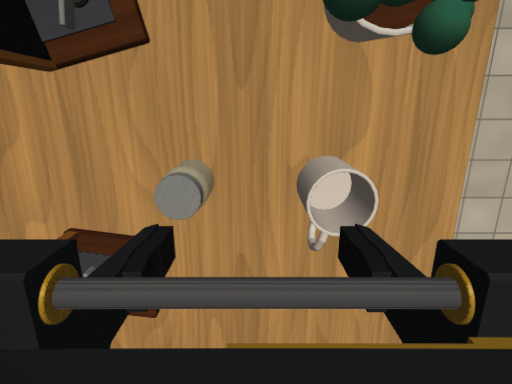

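```bash
python3 - <<'E'
import cv2,numpy as np
s=cv2.imread("pics/scene0.png");d=cv2.imread("pics/side0.png");
a=[cv2.resize(s[y:y+64,x:x+64],(390,290),interpolation=cv2.INTER_CUBIC) for x,y in((145,143),(240,143))]
a=[cv2.resize(s[y:y+56,x:x+76],(396,292),interpolation=cv2.INTER_CUBIC) for x,y in((140,150),(235,150))]
b=[cv2.resize(d[y:y+56,x:x+76],(396,292),interpolation=cv2.INTER_CUBIC) for x,y in((175,260),(172,185))]
cv2.imwrite("pics/crop0.png",np.vstack([np.hstack(a),np.hstack(b)]))
E
```

```text
(no output)
```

View pics/crop0.png

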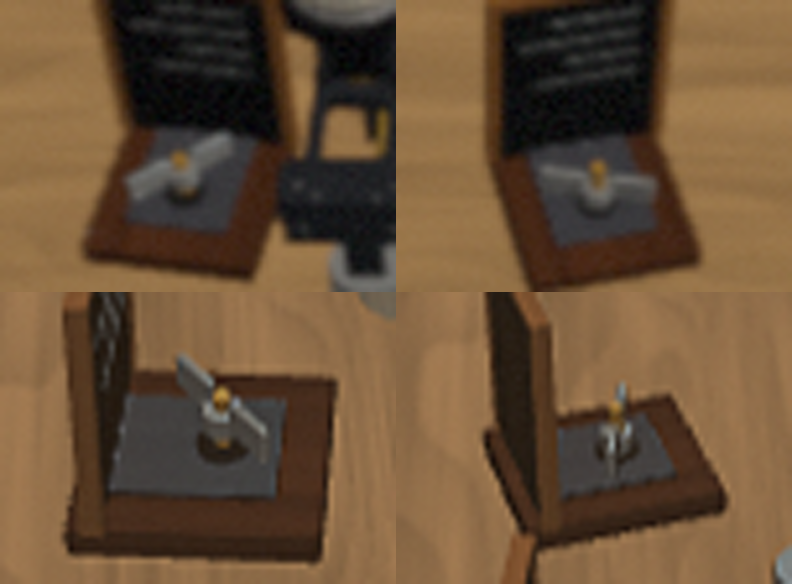

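```bash
cat > est.py <<'E'
from h import *
E
python3 - <<'E'
from h import *
st=read_state()
boxes={"scene":[("L",145,150,200,205),("R",245,150,300,205)],"side":[("L",185,232,245,312),("R",188,172,240,232)]}
for n in boxes:
    D=np.load(f"{n}0.npy"); C=cloud(n,D)
    print(n,"counter z med",np.median(C[150:350,60:180,2]) if n=="side" else np.median(C[100:140,260:400,2]))
    for l,x0,y0,x1,y1 in boxes[n]:
        P=C[y0:y1,x0:x1].reshape(-1,3)
        top=P[(P[:,2]>.158)&(P[:,2]<.176)]
        print(n,l,"paneltop n",len(top), top.mean(0) if len(top) else "")
        if len(top)>3:
            w=np.linalg.eigh(np.cov(top[:,:2].T)); print("  dir",w[1][:,1],np.sqrt(w[0]))
        base=P[(P[:,2]>.012)&(P[:,2]<.026)]
        print("  base ctr",base.mean(0), cv2.minAreaRect((base[:,:2]*1000).astype(np.float32)))
        c=np.median(base,0)
        nut=P[(P[:,2]>.030)&(P[:,2]<.075)&(np.hypot(*(P[:,:2]-c[:2]).T)<.05)]
        print("  nut",len(nut),nut.mean(0) if len(nut) else "", np.sort(nut[:,2])[-12:].round(4))
    
E
```

```text
scene counter z med 0.0011733577568568965
scene L paneltop n 1 [ 0.43799673 -0.09054814  0.16048052]
  base ctr [ 0.4881314  -0.15765793  0.02007405] ((479.62689208984375, -159.40576171875), (123.07170867919922, 120.05081176757812), 81.0816650390625)
  nut 115 [ 0.48449076 -0.1593356   0.05117171] [0.0599 0.0599 0.0605 0.0612 0.0615 0.0617 0.0621 0.0622 0.0624 0.0635
 0.0638 0.0654]
scene R paneltop n 32 [0.44078344 0.13122365 0.16463003]
  dir [-0.22447848  0.97447905] [0.00227156 0.01641974]
  base ctr [0.48694294 0.18483811 0.02009265] ((481.11358642578125, 185.35165405273438), (121.67439270019531, 126.45064544677734), 13.66088581085205)
  nut 112 [0.48443332 0.18658302 0.04237448] [0.0508 0.0509 0.0514 0.0523 0.0526 0.0531 0.0536 0.0541 0.0552 0.0565
 0.0587 0.0617]
side counter z med 0.0016643777584006147
side L paneltop n 189 [ 0.42281796 -0.16052824  0.16858993]
  dir [0.13860682 0.99034749] [0.00380285 0.03822465]
  base ctr [ 0.47946332 -0.17155751  0.02012776] ((490.2279968261719, -60.679473876953125), (328.7032775878906, 144.52706909179688), 83.90072631835938)
  nut 140 [ 0.48309304 -0.16584117  0.05194625] [0.0603 0.0603 0.0605 0.0606 0.0607 0.0607 0.061  0.0613 0.0615 0.0616
 0.0624 0.0625]
side R paneltop n 119 [0.42743484 0.14913477 0.16919142]
  dir [-0.10434107  0.99454157] [0.00835407 0.06315138]
  base ctr [0.48149312 0.16928972 0.02083586] ((473.3643493652344, 181.25546264648438), (129.29090881347656, 126.73217010498047), 14.821085929870605)
  nut 62 [0.48246981 0.17362946 0.04542611] [0.0535 0.0537 0.0541 0.0543 0.0551 0.056  0.057  0.0573 0.0579 0.0595
 0.0598 0.0612]
```

jog_arm(targets=[{"dx": -32,"dy": 24,"yaw": 0.12},{"dx": -64,"dy": 48,"yaw": 0.24},{"dx": -96,"dy": 72,"yaw": 0.36},{"dx": -128,"dy": 96,"yaw": 0.48},{"dx": -160,"dy": 120,"yaw": 0.6}], grip=1, newtons=20)

```text
invalid input
```

jog_arm(targets=[{"dx": -32,"dy": 24,"dz": 0,"yaw": 0.12},{"dx": -64,"dy": 48,"dz": 0,"yaw": 0.24},{"dx": -96,"dy": 72,"dz": 0,"yaw": 0.36},{"dx": -128,"dy": 96,"dz": 0,"yaw": 0.48},{"dx": -160,"dy": 120,"dz": 0,"yaw": 0.6}], grip=1, newtons=20)

```text
time_s: 0.57
position: [0.5132, -0.1206, 0.2571]
eef_rot: [[0.822, -0.569, -0.001], [-0.569, -0.822, 0.0], [-0.001, 0.0, -1.0]]
wrist_force: [1.0, -0.3, 0.8]
opening: 0.057
```

jog_arm(targets=[{"dx": -7,"dy": 20,"dz": 0,"yaw": 0.12},{"dx": -14,"dy": 40,"dz": 0,"yaw": 0.24},{"dx": -20,"dy": 61,"dz": 0,"yaw": 0.36},{"dx": -20,"dy": 61,"dz": 0,"yaw": 0.48},{"dx": -20,"dy": 61,"dz": 0,"yaw": 0.6}])

```text
time_s: 0.98
position: [0.4628, -0.1598, 0.2576]
eef_rot: [[0.355, -0.935, -0.0], [-0.935, -0.355, -0.0], [-0.0, 0.0, -1.0]]
wrist_force: [0.1, 0.6, 0.3]
opening: 0.0234
```

jog_arm(targets=[{"dx": 0,"dy": 0,"dz": 0,"yaw": 0.12},{"dx": 0,"dy": 0,"dz": 0,"yaw": 0.24},{"dx": 0,"dy": 0,"dz": 0,"yaw": 0.36},{"dx": 0,"dy": 0,"dz": 0,"yaw": 0.48},{"dx": 0,"dy": 0,"dz": 0,"yaw": 0.51}])

```text
time_s: 1.4
position: [0.4638, -0.159, 0.2574]
eef_rot: [[-0.144, -0.99, -0.001], [-0.99, 0.144, 0.0], [-0.0, 0.001, -1.0]]
wrist_force: [0.2, -0.1, -0.8]
opening: 0.0004
```

```bash
python3 - <<'E'
from h import *
st=read_state(); print(st["time_s"],st["position"],st["q"],st["opening"],st["eef_rot"])
n="wrist"; p,d=capture(n); cv2.imwrite(f"pics/{n}1.png",cv2.cvtColor(p,cv2.COLOR_RGB2BGR)); np.save(f"{n}1.npy",d)
import pickle; pickle.dump(st,open("st1.pkl","wb"))
E
```

```text
1.4 [ 0.46375219 -0.15898803  0.25740763] [-2.18342191e+01 -5.15508909e+00  1.13875435e+02 -5.76408113e-04
  7.13111933e+01  7.64516094e+01] 0.0004193430845702522 [[-1.44108286e-01 -9.89561790e-01 -5.14521770e-04]
 [-9.89561917e-01  1.44108203e-01  1.95884328e-04]
 [-1.19692839e-04  5.37379704e-04 -9.99999848e-01]]
```

View pics/wrist1.png

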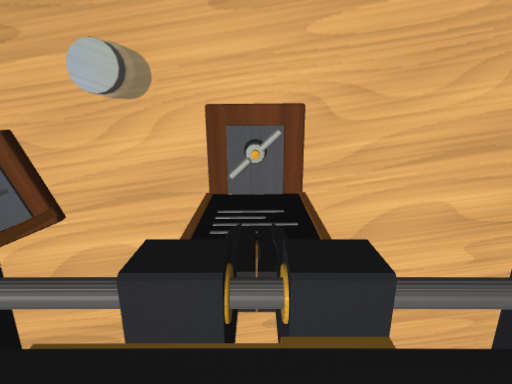

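```bash
cat > meas.py <<'E'
from h import *
def wings(p,d,st,box,zc=None):
    x0,y0,x1,y1=box
    hsv=cv2.cvtColor(p,cv2.COLOR_RGB2HSV)[y0:y1,x0:x1]
    C=cloud("wrist",d,st)[y0:y1,x0:x1]
    m=(hsv[...,1]<60)&(hsv[...,2]>105)&(C[...,2]>.028)
    mb=(hsv[...,1]>110)&(hsv[...,2]>130)&(C[...,2]>.045)&(hsv[...,0]>10)&(hsv[...,0]<30)
    return m,mb,C
E
python3 - <<'E'
from meas import *
import pickle; st=pickle.load(open("st1.pkl","rb"))
p=cv2.cvtColor(cv2.imread("pics/wrist1.png"),cv2.COLOR_BGR2RGB); d=np.load("wrist1.npy")
box=(215,110,300,192)
m,mb,C=wings(p,d,st,box)
print(m.sum(),mb.sum())
v,u=np.nonzero(mb); s=onz("wrist",[[u.mean()+box[0],v.mean()+box[1]]],.057,st)[0]; print("stud px",u.mean()+box[0],v.mean()+box[1],"xyz",s, "depth z",np.median(C[mb][:,2]))
P=C[m]; print("nut z", np.percentile(P[:,2],[5,25,50,75,95]))
W=P[np.hypot(*(P[:,:2]-s[:2]).T)>.014]
print(len(W),np.percentile(W[:,2],[5,50,95]), "r max",np.hypot(*(W[:,:2]-s[:2]).T).max())
w=np.linalg.eigh(np.cov(W[:,:2].T)); print("wing dir",w[1][:,1], "world angle",np.degrees(np.arctan2(*w[1][::-1,1]))%180, "mid",W.mean(0))
# panel top
Cf=cloud("wrist",d,st); P=Cf[110:232,180:330].reshape(-1,3); 
base=P[(P[:,2]>.012)&(P[:,2]<.021)&(P[:,0]>.46)]
print(cv2.minAreaRect((base[:,:2]*1000).astype(np.float32)))
print(np.median(Cf[60:90,170:200,2]), "top view panel max z",P[:,2].max())
vis=cv2.resize(p[100:200,195:315],(720,600),interpolation=cv2.INTER_CUBIC); cv2.imwrite("pics/c1.png",vis[...,::-1])
E
```

```text
496 63
stud px 254.79365079365078 154.15873015873015 xyz [ 0.48299304 -0.16048513  0.057     ] depth z 0.056974943335256656
nut z [0.04648138 0.04874869 0.05676019 0.05851882 0.05958563]
261 [0.04579869 0.05810864 0.05977977] r max 0.050863056226483655
wing dir [-0.58968115  0.80763614] world angle 126.13438490430401 mid [ 0.48407958 -0.16052633  0.06151681]
((491.0066833496094, -161.8736572265625), (120.27423858642578, 77.76637268066406), 82.13301086425781)
0.00017074041180609179 top view panel max z 0.3844250745498782
```

View pics/c1.png

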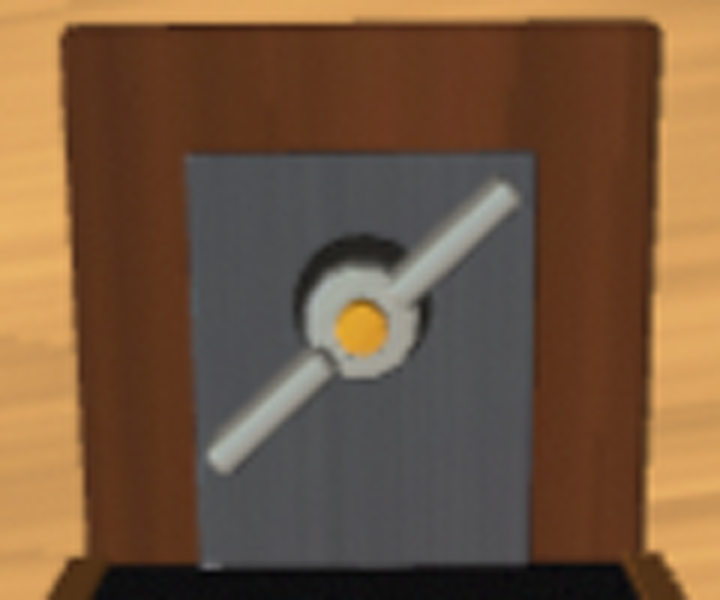

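```bash
python3 - <<'E'
from meas import *
import pickle; st=pickle.load(open("st1.pkl","rb"))
p=cv2.imread("pics/wrist1.png"); d=np.load("wrist1.npy")
a=cv2.resize(np.clip(p[200:360,110:410].astype(float)*2.5,0,255).astype(np.uint8),(750,400),interpolation=cv2.INTER_CUBIC)
cv2.imwrite("pics/c2.png",a)
# tool-frame coordinates of finger pixels
k,D,c=K("wrist"); H=np.array(c["hand_eye"])
C=cloud("wrist",d,st); T=np.array(st["eef_rot"]); L=(C-st["position"])@T
for v in (226,232,240,250,262,275): 
    r=L[v,110:410]; m=(r[:,2]<.03)&(d[v,110:410]>0)
    if m.any(): 
        q=r[m]; print(v,np.nonzero(m)[0][[0,-1]]+110,"x",q[:,0].min().round(3),q[:,0].max().round(3),"y",np.median(q[:,1]).round(3),"z",q[:,2].min().round(3),q[:,2].max().round(3))
        for u in (232,240,247,252,257,262,268,274,282): print("   ",u,L[v,u].round(3))
s,ds=capture("side"); cv2.imwrite("pics/side1.png",s[...,::-1]); np.save("side1.npy",ds)
t=proj("side",[st["position"]])[0]; print(t)
x,y=int(t[0]),int(t[1]); b=s[max(0,y-70):y+30,x-60:x+60,::-1]; cv2.imwrite("pics/c3.png",cv2.resize(np.clip(b.astype(float)*2,0,255).astype(np.uint8),(720,600),interpolation=cv2.INTER_CUBIC))
E
```

```text
226 [234 279] x -0.011 0.012 y -0.009 z 0.014 0.02
    232 [-0.022  0.037  0.131]
    240 [-0.008 -0.011  0.016]
    247 [-0.005 -0.009  0.019]
    252 [-0.002 -0.009  0.019]
    257 [0.001 0.037 0.131]
    262 [ 0.003 -0.009  0.02 ]
    268 [ 0.006 -0.009  0.02 ]
    274 [ 0.009 -0.011  0.016]
    282 [0.024 0.037 0.132]
232 [228 285] x -0.014 0.014 y -0.01 z 0.007 0.013
    232 [-0.012 -0.011  0.008]
    240 [-0.008 -0.011  0.009]
    247 [-0.004 -0.009  0.012]
    252 [-0.002 -0.009  0.012]
    257 [ 0.001 -0.01   0.011]
    262 [ 0.003 -0.009  0.012]
    268 [ 0.006 -0.009  0.011]
    274 [ 0.009 -0.011  0.008]
    282 [ 0.013 -0.011  0.008]
240 [146 367] x -0.03 0.031 y -0.034 z -0.052 0.003
    232 [-0.011 -0.011 -0.001]
    240 [-0.007 -0.01   0.001]
    247 [-0.004 -0.009  0.002]
    252 [-0.002 -0.009  0.002]
    257 [ 0.001 -0.009  0.003]
    262 [ 0.003 -0.009  0.002]
    268 [ 0.006 -0.01   0.001]
    274 [ 0.008 -0.011 -0.001]
    282 [ 0.012 -0.011 -0.001]
250 [137 376] x -0.031 0.031 y -0.034 z -0.058 0.0
    232 [-0.01  -0.011 -0.012]
    240 [-0.007 -0.009 -0.008]
  
[... 198 characters left out ...]
1 -0.011 -0.012]
262 [127 386] x -0.031 0.031 y -0.034 z -0.065 0.0
    232 [-0.009 -0.01  -0.021]
    240 [-0.006 -0.009 -0.018]
    247 [-0.004 -0.009 -0.018]
    252 [-0.002 -0.009 -0.018]
    257 [ 0.001  0.001 -0.001]
    262 [ 0.003 -0.009 -0.019]
    268 [ 0.005 -0.01  -0.019]
    274 [ 0.007 -0.009 -0.019]
    282 [ 0.01  -0.011 -0.021]
275 [117 395] x -0.031 0.031 y -0.034 z -0.07 0.0
    232 [-0.006 -0.026 -0.055]
    240 [-0.006 -0.008 -0.025]
    247 [-0.003 -0.008 -0.025]
    252 [-0.001 -0.008 -0.026]
    257 [0.001 0.008 0.   ]
    262 [ 0.002 -0.008 -0.026]
    268 [ 0.005 -0.008 -0.026]
    274 [ 0.007 -0.008 -0.026]
    282 [ 0.007 -0.027 -0.057]
[207.42889682 219.3564705 ]
```

View pics/c2.png

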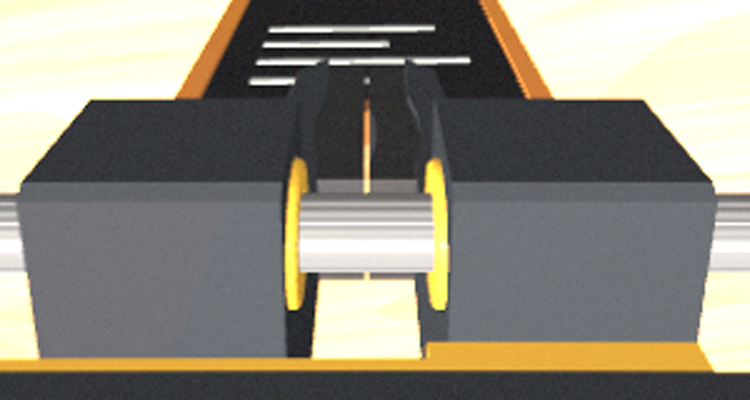

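View pics/c3.png

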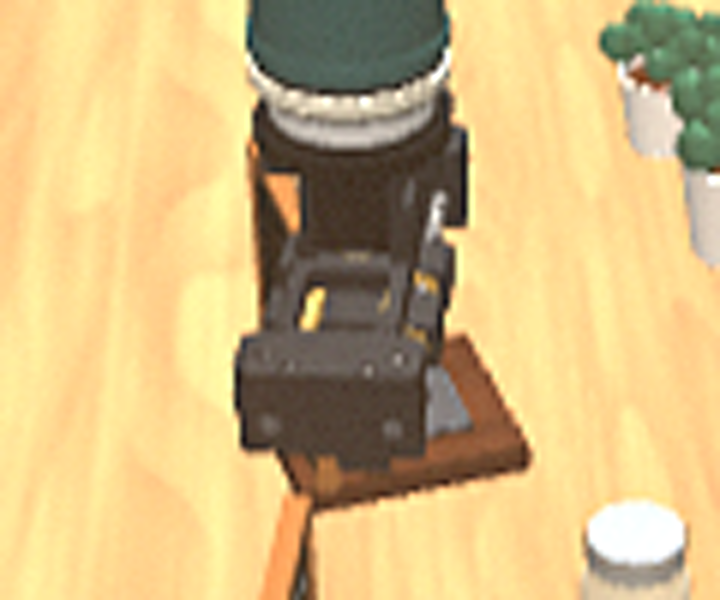

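The left stand in the scene view (nut at about (175,182), y ≈ -0.16) holds the loose nut. Its wings top out near 59 mm, against about 49 mm for the right one at (270,183), and the crop shows a gap and shadow under the hub. The angle is about 2.4 rad, with the front wing at -46°. The plant meant is the middle-sized one at (332,230).

jog_arm(targets=[{"dx": 0,"dy": -28,"dz": 0,"yaw": 0},{"dx": 1,"dy": -56,"dz": 0,"yaw": 0},{"dx": 1,"dy": -56,"dz": 35,"yaw": 0},{"dx": 1,"dy": -56,"dz": 70,"yaw": 0},{"dx": 1,"dy": -56,"dz": 105,"yaw": 0}])

```text
time_s: 1.92
position: [0.5204, -0.168, 0.1522]
eef_rot: [[-0.137, -0.991, 0.002], [-0.991, 0.137, -0.001], [0.0, -0.002, -1.0]]
wrist_force: [0.3, -0.0, -1.3]
opening: 0.0005
```

jog_arm(targets=[{"dx": 0,"dy": 0,"dz": 25,"yaw": 0},{"dx": 0,"dy": 0,"dz": 50,"yaw": 0},{"dx": 0,"dy": 0,"dz": 50,"yaw": 0},{"dx": 0,"dy": 0,"dz": 50,"yaw": 0},{"dx": 0,"dy": 0,"dz": 50,"yaw": 0}])

```text
time_s: 2.33
position: [0.5202, -0.1681, 0.104]
eef_rot: [[-0.138, -0.99, 0.001], [-0.99, 0.138, -0.001], [0.0, -0.002, -1.0]]
wrist_force: [0.6, 0.6, 0.8]
opening: 0.0006
```

```bash
cat > plan.py <<'E'
from h import *
S=np.array([.483,-.1605])
def ab(pos):
    X=np.array([.98956,-.1441]);Y=np.array([.1441,.98956]); d=(np.array(pos)[:2]-S)*1000
    return np.array([d@X,d@Y])
def ctr(phi,gap=0,r=27):
    f=np.radians(phi);u=np.array([np.cos(f),np.sin(f)]);n=np.array([-u[1],u[0]])
    return r*u+(3+10*abs(n[0])+13*abs(n[1])+gap)*n
def table(cur,phis,gap=0,r=27):
    base=np.array(cur)
    for i in range(0,len(phis),5):
        for p in phis[i:i+5]:
            c=ctr(p,gap,r); d=base-c; print(p,"dx %.0f dy %.0f"%(d[1],d[0]), c.round(1))
        base=c; print()
E
python3 - <<'E'
from plan import *
st=read_state(); print(st["time_s"],st["position"],st["wrist_force"],ab(st["position"]))
table(ab(st["position"]),list(np.arange(-46,-130,-6))+[-130])
p,d=capture("wrist"); cv2.imwrite("pics/wrist2.png",p[...,::-1])
E
```

```text
2.3333 [ 0.52024434 -0.16813281  0.10396091] [0.59135914 0.55458155 0.83970992] [37.95540191 -2.18621839]
-46 dx 4 dy 5 [32.6 -6.1]
-52 dx 7 dy 6 [31.5 -9.7]
-58 dx 11 dy 8 [ 29.9 -13.2]
-64 dx 14 dy 10 [ 27.7 -16.5]
-70 dx 17 dy 13 [ 25.1 -19.6]

-76 dx 3 dy 3 [ 21.9 -22.4]
-82 dx 5 dy 7 [ 18.3 -24.7]
-88 dx 7 dy 11 [ 14.4 -26.5]
-94 dx 8 dy 13 [ 12.  -27.9]
-100 dx 10 dy 15 [ 10.2 -29.2]

-106 dx 1 dy 2 [  8.1 -30.4]
-112 dx 2 dy 4 [  5.8 -31.5]
-118 dx 3 dy 7 [  3.2 -32.3]
-124 dx 4 dy 10 [  0.3 -32.8]
-130 dx 4 dy 13 [ -2.8 -32.9]
```

View pics/wrist2.png

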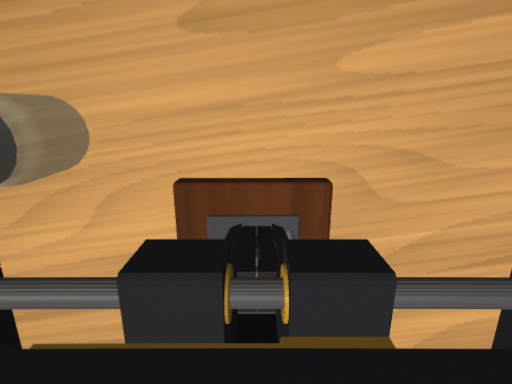

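jog_arm(targets=[{"dx": 0,"dy": 0,"dz": 15,"yaw": 0},{"dx": 0,"dy": 0,"dz": 30,"yaw": 0},{"dx": 0,"dy": 0,"dz": 42,"yaw": 0},{"dx": 0,"dy": 0,"dz": 52,"yaw": 0},{"dx": 0,"dy": 0,"dz": 52,"yaw": 0}])

```text
time_s: 2.8
position: [0.5185, -0.1675, 0.0496]
eef_rot: [[-0.139, -0.99, -0.002], [-0.99, 0.139, 0.001], [-0.0, 0.002, -1.0]]
wrist_force: [-0.2, 0.7, 0.1]
opening: 0.0004
```

jog_arm(targets=[{"dx": 4,"dy": 5,"dz": 0,"yaw": 0},{"dx": 7,"dy": 6,"dz": 0,"yaw": 0},{"dx": 11,"dy": 8,"dz": 0,"yaw": 0},{"dx": 14,"dy": 10,"dz": 0,"yaw": 0},{"dx": 17,"dy": 13,"dz": 0,"yaw": 0}])

```text
time_s: 3.22
position: [0.5048, -0.1836, 0.0516]
eef_rot: [[-0.139, -0.99, 0.002], [-0.99, 0.139, -0.001], [0.001, -0.002, -1.0]]
wrist_force: [2.2, 1.1, -0.2]
opening: 0.0001
```

```bash
python3 - <<'E'
from plan import *
st=read_state(); print(st["time_s"],st["position"],st["wrist_force"],ab(st["position"]))
for n in ("wrist","scene"):
    p,d=capture(n); cv2.imwrite(f"pics/{n}3.png",p[...,::-1])
E
```

```text
3.2167 [ 0.50479877 -0.1835535   0.05156336] [ 2.1502816   1.08594933 -0.15091813] [ 24.89319968 -19.67161529]
```

View pics/wrist3.png

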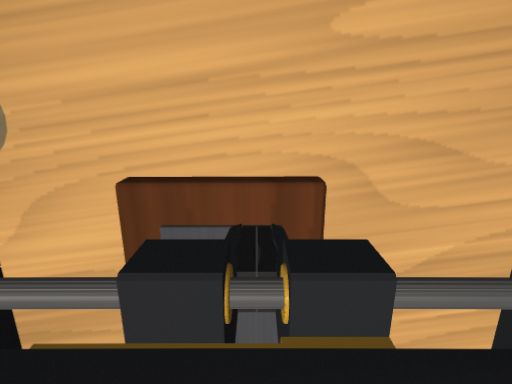

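jog_arm(targets=[{"dx": 3,"dy": 3,"dz": 0,"yaw": 0},{"dx": 5,"dy": 7,"dz": 0,"yaw": 0},{"dx": 7,"dy": 11,"dz": 0,"yaw": 0},{"dx": 8,"dy": 13,"dz": 0,"yaw": 0},{"dx": 10,"dy": 15,"dz": 0,"yaw": 0}])

```text
time_s: 3.73
position: [0.4886, -0.1907, 0.051]
eef_rot: [[-0.14, -0.99, 0.003], [-0.99, 0.14, -0.0], [-0.0, -0.002, -1.0]]
wrist_force: [4.4, 2.5, 0.4]
opening: 0.0005
```

jog_arm(targets=[{"dx": 1,"dy": 2,"dz": 0,"yaw": 0},{"dx": 2,"dy": 4,"dz": 0,"yaw": 0},{"dx": 3,"dy": 7,"dz": 0,"yaw": 0},{"dx": 4,"dy": 10,"dz": 0,"yaw": 0},{"dx": 4,"dy": 13,"dz": 0,"yaw": 0}])

```text
time_s: 4.15
position: [0.4746, -0.1933, 0.051]
eef_rot: [[-0.139, -0.99, 0.001], [-0.99, 0.139, -0.001], [0.001, -0.001, -1.0]]
wrist_force: [3.1, -1.0, 0.9]
opening: 0.0005
```

```bash
python3 - <<'E'
from plan import *
st=read_state(); print(st["time_s"],st["position"],st["wrist_force"],ab(st["position"]))
for n in ("wrist","side"):
    p,d=capture(n); cv2.imwrite(f"pics/{n}4.png",p[...,::-1])
p=cv2.imread("pics/side4.png"); 
t=proj("side",[[.483,-.1605,.045]])[0].astype(int); b=p[t[1]-50:t[1]+50,t[0]-60:t[0]+60]
cv2.imwrite("pics/c4.png",cv2.resize(b,(720,600),interpolation=cv2.INTER_CUBIC))
E
```

```text
4.15 [ 0.47455846 -0.19331695  0.05099907] [ 3.14406447 -0.96124433  0.86572162] [ -3.62449111 -33.69076985]
```

View pics/wrist4.png

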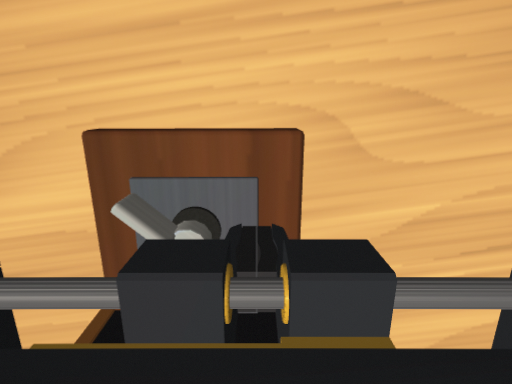

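View pics/c4.png

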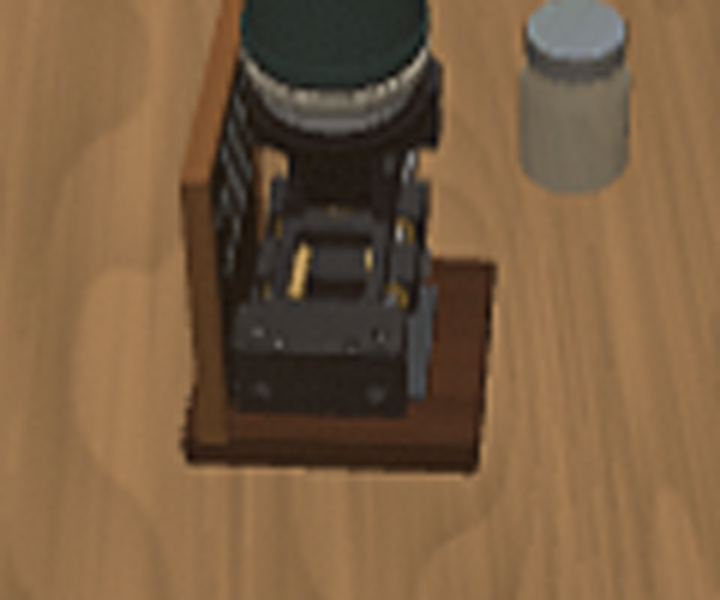

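jog_arm(targets=[{"dx": 3,"dy": -4,"dz": 0,"yaw": 0},{"dx": 3,"dy": -4,"dz": -20,"yaw": 0},{"dx": 3,"dy": -4,"dz": -46,"yaw": 0},{"dx": -10,"dy": -4,"dz": -46,"yaw": 0},{"dx": -40,"dy": -5,"dz": -46,"yaw": 0}])

```text
time_s: 4.67
position: [0.4856, -0.1558, 0.098]
eef_rot: [[-0.142, -0.99, 0.002], [-0.99, 0.142, -0.002], [0.002, -0.002, -1.0]]
wrist_force: [0.7, 0.0, 0.0]
opening: 0.0007
```

jog_arm(targets=[{"dx": -20,"dy": 0,"dz": 0,"yaw": 0},{"dx": -32,"dy": 0,"dz": 0,"yaw": 0},{"dx": -32,"dy": 0,"dz": 0,"yaw": 0},{"dx": -32,"dy": 0,"dz": 0,"yaw": 0},{"dx": -32,"dy": 0,"dz": 0,"yaw": 0}])

```text
time_s: 5.08
position: [0.489, -0.1226, 0.0962]
eef_rot: [[-0.138, -0.99, -0.001], [-0.99, 0.138, -0.0], [0.0, 0.001, -1.0]]
wrist_force: [0.4, -0.8, 0.3]
opening: 0.0004
```

```bash
python3 - <<'E'
from plan import *
st=read_state(); print(st["time_s"],st["position"],st["wrist_force"],ab(st["position"]))
n="wrist"
p,d=capture(n); cv2.imwrite(f"pics/{n}5.png",p[...,::-1]); np.save("wrist5.npy",d)
import pickle; pickle.dump(st,open("st5.pkl","wb"))
E
```

```text
5.0833 [ 0.48901733 -0.12255375  0.09622515] [ 0.3577166  -0.84091623  0.2707446 ] [ 0.48645801 38.41718721]
```

View pics/wrist5.png

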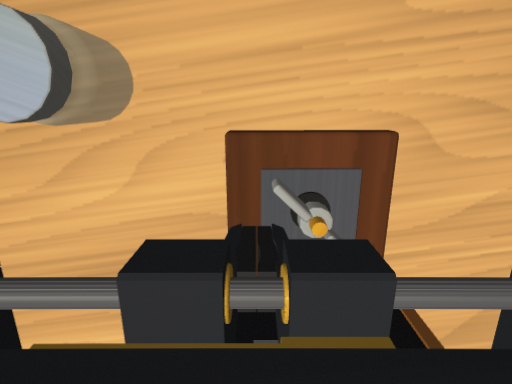

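```bash
python3 - <<'E'
from plan import *
import pickle; st=pickle.load(open("st5.pkl","rb"))
P=onz("wrist",[[319,228],[277,183]],.057,st); print(P); A=ab(P[0]);B=ab(P[1]); print(A,B,np.degrees(np.arctan2(*(B-A)[::-1])),np.hypot(*(B-A)))
table([0.5,38.4],list(np.arange(50,-130,-6))+[-130])
E
```

```text
[[ 0.48340389 -0.16015785  0.057     ]
 [ 0.51463699 -0.13847082  0.057     ]]
[0.35036603 0.39677898] [28.13229557 26.35809067] 43.059777552397286 38.024009702744785
50 dx 5 dy -2 [ 2.8 32.9]
44 dx 6 dy -6 [ 6.  32.6]
38 dx 6 dy -9 [ 9.3 31.9]
32 dx 8 dy -12 [12.7 30.7]
26 dx 9 dy -15 [15.9 29. ]

20 dx 2 dy -3 [19.  26.7]
14 dx 5 dy -6 [21.8 24. ]
8 dx 8 dy -8 [24.3 20.9]
2 dx 12 dy -11 [26.4 17.3]
-4 dx 14 dy -12 [28.1 14.7]

-10 dx 2 dy -2 [29.6 12.6]
-16 dx 5 dy -3 [31.  10.1]
-22 dx 7 dy -4 [32.1  7.3]
-28 dx 10 dy -5 [32.8  4.3]
-34 dx 14 dy -5 [33.2  1. ]

-40 dx 3 dy 0 [33.1 -2.5]
-46 dx 7 dy 1 [32.6 -6.1]
-52 dx 11 dy 2 [31.5 -9.7]
-58 dx 14 dy 3 [ 29.9 -13.2]
-64 dx 17 dy 5 [ 27.7 -16.5]

-70 dx 3 dy 3 [ 25.1 -19.6]
-76 dx 6 dy 6 [ 21.9 -22.4]
-82 dx 8 dy 9 [ 18.3 -24.7]
-88 dx 10 dy 13 [ 14.4 -26.5]
-94 dx 11 dy 16 [ 12.  -27.9]

-100 dx 1 dy 2 [ 10.2 -29.2]
-106 dx 3 dy 4 [  8.1 -30.4]
-112 dx 4 dy 6 [  5.8 -31.5]
-118 dx 4 dy 9 [  3.2 -32.3]
-124 dx 5 dy 12 [  0.3 -32.8]

-130 dx 0 dy 3 [ -2.8 -32.9]
```

jog_arm(targets=[{"dx": 0,"dy": 0,"dz": 15,"yaw": 0},{"dx": 0,"dy": 0,"dz": 30,"yaw": 0},{"dx": 0,"dy": 0,"dz": 45,"yaw": 0},{"dx": 0,"dy": 0,"dz": 45,"yaw": 0},{"dx": 0,"dy": 0,"dz": 45,"yaw": 0}])

```text
time_s: 5.55
position: [0.4884, -0.1227, 0.0509]
eef_rot: [[-0.14, -0.99, -0.003], [-0.99, 0.14, 0.001], [-0.0, 0.003, -1.0]]
wrist_force: [-0.2, 0.2, 0.2]
opening: 0.0004
```

jog_arm(targets=[{"dx": 5,"dy": -2,"dz": 0,"yaw": 0},{"dx": 6,"dy": -6,"dz": 0,"yaw": 0},{"dx": 6,"dy": -9,"dz": 0,"yaw": 0},{"dx": 8,"dy": -12,"dz": 0,"yaw": 0},{"dx": 9,"dy": -15,"dz": 0,"yaw": 0}])

```text
time_s: 5.97
position: [0.5034, -0.1334, 0.0521]
eef_rot: [[-0.139, -0.99, 0.0], [-0.99, 0.139, -0.0], [-0.0, -0.0, -1.0]]
wrist_force: [-1.8, 1.8, 0.3]
opening: 0.0004
```

jog_arm(targets=[{"dx": 2,"dy": -3,"dz": 0,"yaw": 0},{"dx": 5,"dy": -6,"dz": 0,"yaw": 0},{"dx": 8,"dy": -8,"dz": 0,"yaw": 0},{"dx": 12,"dy": -11,"dz": 0,"yaw": 0},{"dx": 14,"dy": -12,"dz": 0,"yaw": 0}])

```text
time_s: 6.38
position: [0.5133, -0.149, 0.0517]
eef_rot: [[-0.139, -0.99, 0.0], [-0.99, 0.139, 0.0], [-0.0, -0.0, -1.0]]
wrist_force: [-1.9, 4.4, -0.1]
opening: 0.0004
```

```bash
python3 - <<'E'
from plan import *
st=read_state(); print(st["time_s"],st["position"],st["wrist_force"],ab(st["position"]))
E
```

```text
6.3833 [ 0.51333372 -0.14900771  0.05170443] [-1.90016858  4.36469969 -0.10380179] [28.36099855 15.74340378]
```

jog_arm(targets=[{"dx": 2,"dy": -2,"dz": 0,"yaw": 0},{"dx": 5,"dy": -3,"dz": 0,"yaw": 0},{"dx": 7,"dy": -4,"dz": 0,"yaw": 0},{"dx": 10,"dy": -5,"dz": 0,"yaw": 0},{"dx": 14,"dy": -5,"dz": 0,"yaw": 0}])

```text
time_s: 6.8
position: [0.5166, -0.1636, 0.0519]
eef_rot: [[-0.139, -0.99, 0.001], [-0.99, 0.139, -0.0], [0.0, -0.001, -1.0]]
wrist_force: [0.8, 3.9, -0.8]
opening: 0.0006
```

jog_arm(targets=[{"dx": 3,"dy": 0,"dz": 0,"yaw": 0},{"dx": 7,"dy": 1,"dz": 0,"yaw": 0},{"dx": 11,"dy": 2,"dz": 0,"yaw": 0},{"dx": 14,"dy": 3,"dz": 0,"yaw": 0},{"dx": 17,"dy": 5,"dz": 0,"yaw": 0}])

```text
time_s: 7.22
position: [0.5089, -0.1801, 0.052]
eef_rot: [[-0.139, -0.99, 0.001], [-0.99, 0.139, -0.001], [0.0, -0.001, -1.0]]
wrist_force: [1.3, 1.5, 0.4]
opening: 0.0005
```

jog_arm(targets=[{"dx": 3,"dy": 3,"dz": 0,"yaw": 0},{"dx": 6,"dy": 6,"dz": 0,"yaw": 0},{"dx": 8,"dy": 9,"dz": 0,"yaw": 0},{"dx": 10,"dy": 13,"dz": 0,"yaw": 0},{"dx": 11,"dy": 16,"dz": 0,"yaw": 0}])

```text
time_s: 7.63
position: [0.4911, -0.1884, 0.0518]
eef_rot: [[-0.139, -0.99, 0.001], [-0.99, 0.139, -0.0], [0.0, -0.001, -1.0]]
wrist_force: [6.1, 2.1, -0.7]
opening: 0.0004
```

```bash
python3 - <<'E'
from plan import *
st=read_state(); print(st["time_s"],st["position"],st["wrist_force"],ab(st["position"]))
p,d=capture("wrist"); cv2.imwrite(f"pics/wrist6.png",p[...,::-1])
E
```

```text
7.6333 [ 0.49108666 -0.18839441  0.05182816] [ 6.07997827  2.0623219  -0.68072916] [ 12.02182413 -26.43790588]
```

View pics/wrist6.png

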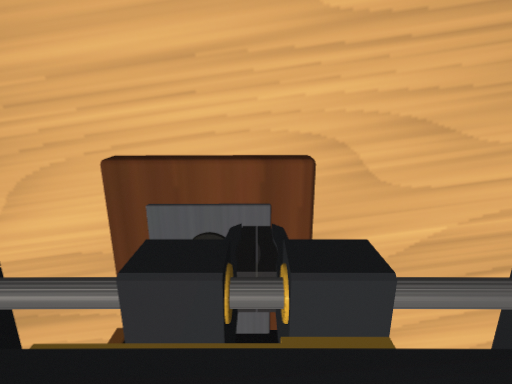

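jog_arm(targets=[{"dx": 3,"dy": 2,"dz": 0,"yaw": 0},{"dx": 4,"dy": 4,"dz": 0,"yaw": 0},{"dx": 5,"dy": 7,"dz": 0,"yaw": 0},{"dx": 5,"dy": 10,"dz": 0,"yaw": 0},{"dx": 6,"dy": 14,"dz": 0,"yaw": 0}])

```text
time_s: 8.1
position: [0.4775, -0.1927, 0.0523]
eef_rot: [[-0.138, -0.99, 0.002], [-0.99, 0.138, -0.001], [0.001, -0.002, -1.0]]
wrist_force: [3.9, -1.7, -0.7]
opening: 0.0004
```

jog_arm(targets=[{"dx": 3,"dy": -4,"dz": 0,"yaw": 0},{"dx": 3,"dy": -4,"dz": -20,"yaw": 0},{"dx": 3,"dy": -4,"dz": -46,"yaw": 0},{"dx": -10,"dy": -4,"dz": -46,"yaw": 0},{"dx": -40,"dy": -4,"dz": -46,"yaw": 0}])

```text
time_s: 8.52
position: [0.4869, -0.1553, 0.0993]
eef_rot: [[-0.142, -0.99, 0.002], [-0.99, 0.142, -0.002], [0.002, -0.002, -1.0]]
wrist_force: [1.0, 0.0, -0.2]
opening: 0.0006
```

jog_arm(targets=[{"dx": -20,"dy": 0,"dz": 0,"yaw": 0},{"dx": -32,"dy": 0,"dz": 0,"yaw": 0},{"dx": -32,"dy": 0,"dz": 0,"yaw": 0},{"dx": -32,"dy": 0,"dz": 0,"yaw": 0},{"dx": -32,"dy": 0,"dz": 0,"yaw": 0}])

```text
time_s: 8.93
position: [0.4901, -0.1218, 0.0973]
eef_rot: [[-0.138, -0.99, -0.001], [-0.99, 0.138, -0.0], [0.0, 0.001, -1.0]]
wrist_force: [0.5, -0.5, -0.1]
opening: 0.0006
```

```bash
python3 - <<'E'
from plan import *
st=read_state(); print(st["time_s"],st["position"],st["wrist_force"],ab(st["position"]))
n="wrist"
p,d=capture(n); cv2.imwrite(f"pics/{n}7.png",p[...,::-1]); np.save("wrist7.npy",d)
import pickle; pickle.dump(st,open("st7.pkl","wb"))
E
```

```text
8.9333 [ 0.4901361  -0.12179106  0.09728654] [ 0.50890294 -0.50885178 -0.06954177] [ 1.48364455 39.33313461]
```

View pics/wrist7.png

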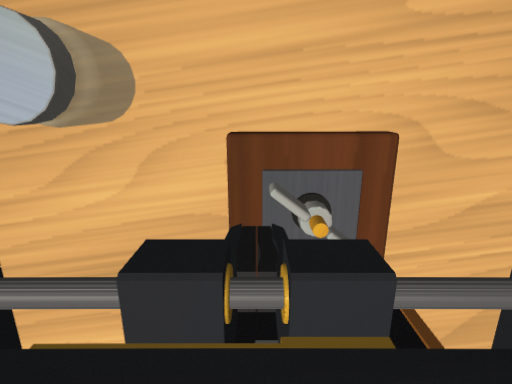

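```bash
python3 - <<'E'
from plan import *
import pickle; st=pickle.load(open("st7.pkl","rb"))
A=ab(onz("wrist",[[320,229]],.057,st)[0]);B=ab(onz("wrist",[[273,186]],.053,st)[0]); print(A,B,np.degrees(np.arctan2(*(B-A)[::-1])),np.hypot(*(B-A)))
d=np.load("wrist7.npy");C=cloud("wrist",d,st); print([C[v,u].round(4) for u,v in ((279,191),(285,195),(290,200))])
table([1.5,39.3],list(np.arange(50,-130,-6))+[-130],0,28)
E
```

```text
[0.24997584 0.4145602 ] [25.97840219 29.22761326] 48.23694959759509 38.628279141733
[array([ 0.5093, -0.1385,  0.0527]), array([ 0.5055, -0.1419,  0.0503]), array([ 0.5026, -0.1445,  0.0523])]
50 dx 6 dy -2 [ 3.4 33.7]
44 dx 6 dy -5 [ 6.7 33.3]
38 dx 7 dy -9 [10.1 32.5]
32 dx 8 dy -12 [13.5 31.2]
26 dx 10 dy -15 [16.8 29.4]

20 dx 2 dy -3 [19.9 27.1]
14 dx 5 dy -6 [22.8 24.3]
8 dx 8 dy -9 [25.3 21. ]
2 dx 12 dy -11 [27.4 17.3]
-4 dx 15 dy -12 [29.1 14.7]

-10 dx 2 dy -2 [30.6 12.4]
-16 dx 5 dy -3 [31.9  9.8]
-22 dx 8 dy -4 [33.   6.9]
-28 dx 11 dy -5 [33.7  3.8]
-34 dx 14 dy -5 [34.   0.4]

-40 dx 4 dy 0 [33.9 -3.1]
-46 dx 7 dy 1 [33.3 -6.8]
-52 dx 11 dy 2 [ 32.1 -10.4]
-58 dx 14 dy 4 [ 30.4 -14. ]
-64 dx 18 dy 6 [ 28.2 -17.4]

-70 dx 3 dy 3 [ 25.4 -20.6]
-76 dx 6 dy 6 [ 22.2 -23.3]
-82 dx 8 dy 10 [ 18.5 -25.7]
-88 dx 10 dy 14 [ 14.4 -27.5]
-94 dx 11 dy 16 [ 11.9 -28.9]

-100 dx 1 dy 2 [ 10.  -30.2]
-106 dx 2 dy 4 [  7.9 -31.4]
-112 dx 3 dy 6 [  5.4 -32.4]
-118 dx 4 dy 9 [  2.7 -33.1]
-124 dx 5 dy 12 [ -0.3 -33.6]

-130 dx 0 dy 3 [ -3.4 -33.7]
```

jog_arm(targets=[{"dx": 0,"dy": 0,"dz": 15,"yaw": 0},{"dx": 0,"dy": 0,"dz": 30,"yaw": 0},{"dx": 0,"dy": 0,"dz": 46,"yaw": 0},{"dx": 0,"dy": 0,"dz": 46,"yaw": 0},{"dx": 0,"dy": 0,"dz": 46,"yaw": 0}])

```text
time_s: 9.4
position: [0.4895, -0.1219, 0.0508]
eef_rot: [[-0.14, -0.99, -0.003], [-0.99, 0.14, 0.001], [-0.0, 0.003, -1.0]]
wrist_force: [0.6, 0.6, -0.6]
opening: 0.0006
```

jog_arm(targets=[{"dx": 5,"dy": -2,"dz": 0,"yaw": 0},{"dx": 6,"dy": -5,"dz": 0,"yaw": 0},{"dx": 7,"dy": -9,"dz": 0,"yaw": 0},{"dx": 8,"dy": -12,"dz": 0,"yaw": 0},{"dx": 10,"dy": -15,"dz": 0,"yaw": 0}])

```text
time_s: 9.82
position: [0.5046, -0.1336, 0.0522]
eef_rot: [[-0.139, -0.99, 0.001], [-0.99, 0.139, -0.0], [0.0, -0.001, -1.0]]
wrist_force: [-1.8, 2.0, 0.5]
opening: 0.0004
```

jog_arm(targets=[{"dx": 2,"dy": -3,"dz": 0,"yaw": 0},{"dx": 5,"dy": -6,"dz": 0,"yaw": 0},{"dx": 8,"dy": -9,"dz": 0,"yaw": 0},{"dx": 12,"dy": -11,"dz": 0,"yaw": 0},{"dx": 15,"dy": -12,"dz": 0,"yaw": 0}])

```text
time_s: 10.23
position: [0.514, -0.15, 0.0517]
eef_rot: [[-0.139, -0.99, -0.0], [-0.99, 0.139, 0.001], [-0.001, 0.0, -1.0]]
wrist_force: [-2.2, 4.3, 0.6]
opening: 0.0004
```

jog_arm(targets=[{"dx": 2,"dy": -2,"dz": 0,"yaw": 0},{"dx": 5,"dy": -3,"dz": 0,"yaw": 0},{"dx": 8,"dy": -4,"dz": 0,"yaw": 0},{"dx": 11,"dy": -5,"dz": 0,"yaw": 0},{"dx": 14,"dy": -5,"dz": 0,"yaw": 0}])

```text
time_s: 10.65
position: [0.5175, -0.1649, 0.052]
eef_rot: [[-0.139, -0.99, 0.001], [-0.99, 0.139, -0.0], [0.0, -0.001, -1.0]]
wrist_force: [-0.5, 2.8, 0.1]
opening: 0.0007
```

jog_arm(targets=[{"dx": 4,"dy": 0,"dz": 0,"yaw": 0},{"dx": 7,"dy": 1,"dz": 0,"yaw": 0},{"dx": 11,"dy": 2,"dz": 0,"yaw": 0},{"dx": 14,"dy": 4,"dz": 0,"yaw": 0},{"dx": 18,"dy": 6,"dz": 0,"yaw": 0}])

```text
time_s: 11.07
position: [0.5085, -0.1819, 0.0519]
eef_rot: [[-0.139, -0.99, 0.001], [-0.99, 0.139, -0.0], [0.0, -0.001, -1.0]]
wrist_force: [0.1, 2.5, -0.0]
opening: 0.0004
```

jog_arm(targets=[{"dx": 3,"dy": 3,"dz": 0,"yaw": 0},{"dx": 6,"dy": 6,"dz": 0,"yaw": 0},{"dx": 8,"dy": 10,"dz": 0,"yaw": 0},{"dx": 10,"dy": 13,"dz": 0,"yaw": 0},{"dx": 11,"dy": 15,"dz": 0,"yaw": 0}])

```text
time_s: 11.48
position: [0.4915, -0.1905, 0.0517]
eef_rot: [[-0.139, -0.99, 0.0], [-0.99, 0.139, -0.0], [0.0, -0.0, -1.0]]
wrist_force: [1.9, 1.3, 0.1]
opening: -0.0
```

```bash
python3 - <<'E'
from plan import *
st=read_state(); print(st["time_s"],st["position"],st["wrist_force"],ab(st["position"]))
p,d=capture("wrist"); cv2.imwrite(f"pics/wrist8.png",p[...,::-1])
E
```

```text
11.4833 [ 0.49150596 -0.19047574  0.05172512] [1.91928201 1.25614152 0.08985431] [ 12.73666637 -28.43708656]
```

jog_arm(targets=[{"dx": 1,"dy": 1,"dz": 0,"yaw": 0},{"dx": 1,"dy": 2,"dz": 0,"yaw": 0},{"dx": 2,"dy": 3,"dz": 0,"yaw": 0},{"dx": 2,"dy": 4,"dz": 0,"yaw": 0},{"dx": 2,"dy": 4,"dz": 0,"yaw": 0}])

```text
time_s: 11.95
position: [0.488, -0.1917, 0.0519]
eef_rot: [[-0.139, -0.99, 0.001], [-0.99, 0.139, -0.0], [0.0, -0.001, -1.0]]
wrist_force: [4.6, 0.9, -0.8]
opening: 0.0003
```

jog_arm(targets=[{"dx": 0,"dy": 1,"dz": 0,"yaw": 0},{"dx": 1,"dy": 2,"dz": 0,"yaw": 0},{"dx": 1,"dy": 2,"dz": 0,"yaw": 0},{"dx": 1,"dy": 2,"dz": 0,"yaw": 0},{"dx": 1,"dy": 2,"dz": 0,"yaw": 0}])

```text
time_s: 12.37
position: [0.4856, -0.1925, 0.0518]
eef_rot: [[-0.139, -0.99, 0.0], [-0.99, 0.139, -0.0], [0.0, -0.0, -1.0]]
wrist_force: [4.2, 1.3, 0.8]
opening: 0.0006
```

```bash
python3 - <<'E'
from plan import *
st=read_state(); print(st["time_s"],st["position"],st["wrist_force"],ab(st["position"]))
p,d=capture("wrist"); cv2.imwrite(f"pics/wrist9.png",p[...,::-1])
E
```

```text
12.3667 [ 0.48562565 -0.19247656  0.05182329] [4.2128232  1.32391661 0.78603653] [  7.20606336 -31.26436389]
```

View pics/wrist9.png

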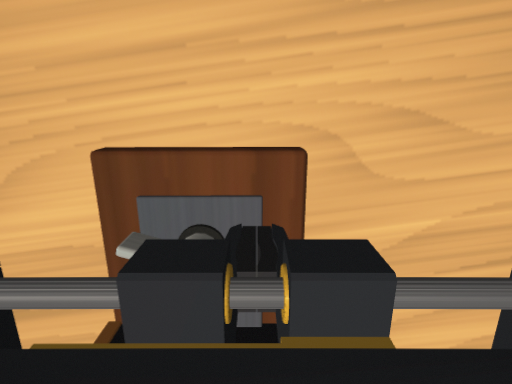

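jog_arm(targets=[{"dx": 0,"dy": 1,"dz": 0,"yaw": 0},{"dx": 0,"dy": 1,"dz": 0,"yaw": 0},{"dx": 1,"dy": 2,"dz": 0,"yaw": 0},{"dx": 1,"dy": 2,"dz": 0,"yaw": 0},{"dx": 1,"dy": 2,"dz": 0,"yaw": 0}])

```text
time_s: 12.83
position: [0.4833, -0.1932, 0.0517]
eef_rot: [[-0.139, -0.99, -0.0], [-0.99, 0.139, -0.0], [0.0, 0.0, -1.0]]
wrist_force: [3.3, 1.3, 0.8]
opening: 0.0007
```

jog_arm(targets=[{"dx": 0,"dy": 1,"dz": 0,"yaw": 0},{"dx": 0,"dy": 1,"dz": 0,"yaw": 0},{"dx": 0,"dy": 1,"dz": 0,"yaw": 0},{"dx": 0,"dy": 1,"dz": 0,"yaw": 0},{"dx": 0,"dy": 1,"dz": 0,"yaw": 0}])

```text
time_s: 13.25
position: [0.4824, -0.1929, 0.0517]
eef_rot: [[-0.139, -0.99, -0.0], [-0.99, 0.139, 0.0], [0.0, 0.0, -1.0]]
wrist_force: [3.3, 0.5, 0.5]
opening: 0.0003
```

jog_arm(targets=[{"dx": 0,"dy": 1,"dz": 0,"yaw": 0},{"dx": 0,"dy": 1,"dz": 0,"yaw": 0},{"dx": 0,"dy": 1,"dz": 0,"yaw": 0},{"dx": 0,"dy": 1,"dz": 0,"yaw": 0},{"dx": 0,"dy": 1,"dz": 0,"yaw": 0}])

```text
time_s: 13.67
position: [0.4815, -0.1928, 0.0517]
eef_rot: [[-0.139, -0.99, -0.0], [-0.99, 0.139, 0.0], [-0.0, 0.0, -1.0]]
wrist_force: [3.5, -0.5, -1.0]
opening: 0.0006
```

jog_arm(targets=[{"dx": 3,"dy": -5,"dz": 0,"yaw": 0},{"dx": 3,"dy": -5,"dz": -20,"yaw": 0},{"dx": 3,"dy": -5,"dz": -55,"yaw": 0},{"dx": 3,"dy": -5,"dz": -90,"yaw": 0},{"dx": 3,"dy": -5,"dz": -130,"yaw": 0}])

```text
time_s: 14.08
position: [0.4836, -0.1959, 0.1808]
eef_rot: [[-0.139, -0.99, -0.007], [-0.99, 0.139, 0.002], [-0.001, 0.007, -1.0]]
wrist_force: [-0.1, 0.6, 0.4]
opening: 0.0003
```

jog_arm(targets=[{"dx": -10,"dy": 0,"dz": -40,"yaw": 0},{"dx": -34,"dy": 0,"dz": -76,"yaw": 0},{"dx": -34,"dy": 28,"dz": -76,"yaw": 0},{"dx": -34,"dy": 28,"dz": -76,"yaw": 0},{"dx": -34,"dy": 28,"dz": -76,"yaw": 0}])

```text
time_s: 14.5
position: [0.4618, -0.1587, 0.2577]
eef_rot: [[-0.138, -0.99, -0.001], [-0.99, 0.138, -0.0], [0.0, 0.001, -1.0]]
wrist_force: [0.5, -0.8, -0.2]
opening: 0.0007
```

```bash
python3 - <<'E'
from plan import *
import pickle
st=read_state(); print(st["time_s"],st["position"],st["wrist_force"],ab(st["position"]))
n="wrist"
p,d=capture(n); cv2.imwrite(f"pics/{n}10.png",p[...,::-1]); np.save("wrist10.npy",d)
pickle.dump(st,open("st10.pkl","wb"))
cv2.imwrite("pics/c10.png",cv2.resize(p[100:200,195:315],(720,600),interpolation=cv2.INTER_CUBIC)[...,::-1])
for n in ("scene","side"):
    p,d=capture(n); cv2.imwrite(f"pics/{n}10.png",p[...,::-1]); np.save(n+"10.npy",d)
E
```

```text
14.5 [ 0.46180844 -0.15871684  0.25767801] [ 0.47160597 -0.78912584 -0.18263711] [-21.22727025  -1.28916186]
```

View pics/c10.png

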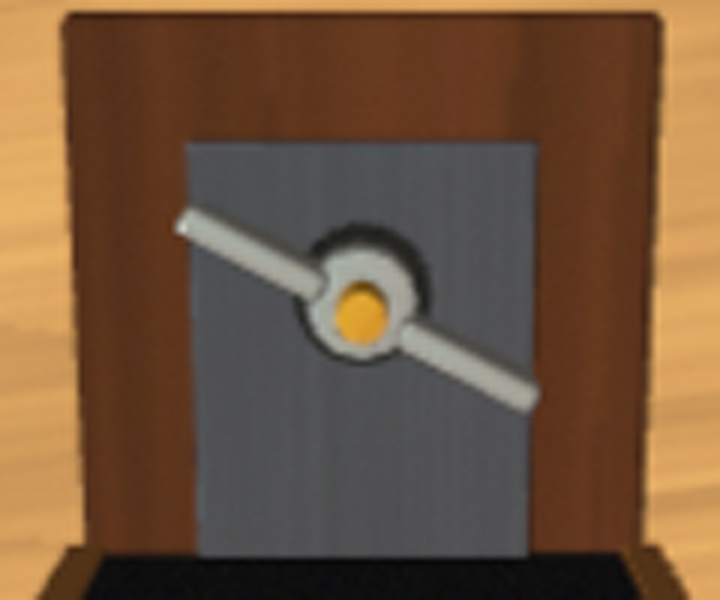

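View pics/scene10.png

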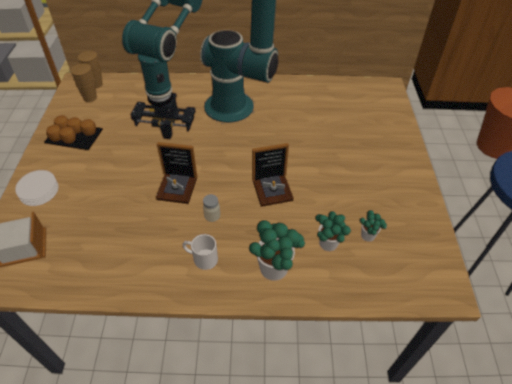

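```bash
python3 - <<'E'
from plan import *
import pickle; st=pickle.load(open("st10.pkl","rb"))
f=lambda x,y:[195+(x+.5)/6-.5,100+(y+.5)/6-.5]
P=onz("wrist",[f(190,215),f(532,402)],.0493,st); v=P[0]-P[1]; a=np.degrees(np.arctan2(v[1],v[0])); print(P,np.hypot(*v[:2]),a)
sx=-7.9
w=a-sx; print("stand-frame wing",w,"q",np.radians(90-w)+3*np.pi)
d=np.load("wrist10.npy");C=cloud("wrist",d,st); print([C[v,u].round(4) for u,v in ((236,141),(240,143),(272,158),(276,161))])
for n in ("scene","side"):
    a=cv2.imread(f"pics/{n}0.png").astype(int);b=cv2.imread(f"pics/{n}10.png").astype(int)
    m=(np.abs(a-b).max(2)>40)
    for nm,bx in {"scene":{"jar":(200,195,222,224),"mug":(180,232,222,272),"plant":(314,208,352,252),"tight":(250,170,296,205)},"side":{"jar":(242,230,265,266),"mug":(295,228,328,268),"tight":(188,200,235,232)}}[n].items():
        x0,y0,x1,y1=bx; print(n,nm,m[y0:y1,x0:x1].sum())
s=cv2.imread("pics/scene10.png"); cv2.imwrite("pics/c11.png",cv2.resize(s[150:206,140:310],(790,260),interpolation=cv2.INTER_CUBIC))
E
```

```text
[[ 0.50482184 -0.13148569  0.0493    ]
 [ 0.46104362 -0.19027403  0.0493    ]] 0.07329802252244372 53.325856197717826
stand-frame wing 61.225856197717825 q 9.926981509561523
[array([ 0.4972, -0.1412,  0.0488]), array([ 0.4944, -0.1454,  0.0495]), array([ 0.4724, -0.1788,  0.0477]), array([ 0.4685, -0.1828,  0.049 ])]
scene jar 88
scene mug 0
scene plant 0
scene tight 0
side jar 0
side mug 0
side tight 285
```

View pics/c11.png

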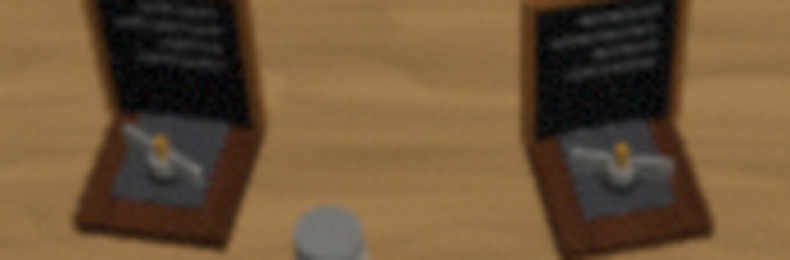

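```bash
python3 -c "
from bench import *
print(read_state()['wrist_force']); print(hand_in())"
```

```text
[-1.05596792  0.07065657 -0.0797107 ]
the job is handed in; nothing more can be done
None
```

I screwed the loose nut (the stand at y ≈ -0.16 m) down in three clockwise strokes with the shut fingertips, without pinching it. I then lifted the gripper clear and handed the job in at about 14.7 s of the 58 s allowed. `hand_in()` gave no verdict.

- **Loose nut:** in the last wrist picture the wings sit at 61° in the stand's frame, which puts the nut at about 9.93 rad against the required 9.5. The wing tops read about 49 mm, which fits a nut fully down. I never felt a clear stop, so that figure comes from the camera and not from contact.
- **Force:** readings while pushing stayed at about 6 N or below. They were taken only at the end of each move, so brief peaks between readings would not show.
- **Tight nut, jar, mug and plant:** the before and after pictures show no change in any of them. The differences flagged at the jar (scene view) and the tight stand (side view) look like the gripper having been in front of them at the start. For both, the other view shows no change.
- **At hand-in:** the gripper was well above the stand, with about 1 N on the wrist, which matches the reading when it touches nothing.

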